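# Set the dough sheeter's gap lever to the marker and shut its finger guard

## Robot

A 6-joint arm with a two-finger parallel gripper is mounted at the origin on the work surface. World frame = base frame: x ahead of the robot, y to its left, z up, the work surface at z = 0. Lengths are in m, angles in degrees, forces in N, time in s.
With the tool pointing down it reaches from about 0.275 to 0.975 m from the base axis. Payload 8.4 kg.
Tool frame: the origin (TCP) lies where the fingers leave the gripper's body, on its centre line; the fingertips stand 88 mm ahead of it and the grasp point (between the pads) lies 69 mm ahead of it; z points along the fingers, y is the line along which they close (so a half turn about z gives the same grasp; the last joint's range is limited). The gripper opens to 92 mm and grips with 3 to 60 N. Pads are 20 mm wide; open, the fingers measure 128 mm over their backs; the gripper's body (75 mm by 189 mm) begins 69 mm behind the grasp point.
Start: joints at [-63.335, 20.225, 93.587, -0, 66.188, -0.138], TCP at [0.282, -0.558, 0.303] pointing down, gripper open.
Joint ranges: [-150.9, 150.9], [-52.94, 120.26], [3.33, 152.33], [-74.26, 254.26], [0, 154.13], [-172.89, 172.89]. Speed limits (degrees/s): [127.2, 127.2, 159.86, 180, 180, 180].

## Interface

Orientations are given as a 3x3 rotation matrix whose columns are the frame's x, y, z axes.
In Python, from rig import sense, cams, job gives the robot as it stands. The module is installed in compiled form; this text tells all that it offers.
- The arm moves only by the tool send_rows, never from a script. Its arguments are lists of equal length, an entry for each row: "offset": the shift along the tool's x, y, z in mm, a list of three; "angular": the turn, a rotation vector about the tool's x, y, z in rad, a list of three; "gripper": the closure in counts, from 0 (fully open) to 255 (shut). A call has 1 to 10 rows; each row is the pose to reach, as a shift and turn from the pose commanded when the call began, along the tool's axes at that moment; what a row does not reach only later rows make up. A row lasts 1/12 s, in which the tool goes at most 41.7 mm and 7.16 degrees, less where a joint would pass 70% of its speed; a pose out of reach is approached as far as the arm can. A call with a gripper value outside its range is refused whole. The fingers move at their own pace and stop on an object; the grip force is fixed at half the most. Time passes only in rows, so rows that repeat a pose let the fingers close. It gives the time, the measured TCP pose, the force, the opening and the grip force at its end, in the units of the state.
- sense(): the state, without advancing time (a new reading comes with each control period).
- cams.capture(name): name is "scene" or "top" or "wrist"; returns the picture (420x560x3 uint8, red, green, blue); there is no depth.
- cams.camera_info(name): a dict with "camera_matrix" (3x3 intrinsics, pixels), "extrinsics" (4x4, takes a point from world to camera coordinates); the wrist camera has in their place "mount" (4x4, takes a point from camera to tool coordinates, whose origin is the TCP and whose axes are the flange's). Camera axes: x right, y up, looking along -z (the intrinsics and any distortion apply to the point x, -y, -z); pixel columns grow to the right and rows downward; lengths in m; the calibration is good to about 2 mm. A picture is of the moment at which its call begins: read the wrist's pose just before it. camera_info takes no time and is no camera call.
- job.finish_job(): hands the job in; it is judged then, once.
The state is a dict: "time": time; "q": joint angles; "qvel": joint speeds; "joint_efforts": joint torques, N m; "eef_pos": TCP position; "tool_rot": TCP orientation; "ft_force": force on the tool from outside, world axes, zero at the start; "ft_torque": the same for the moment, N m; "width": opening from 0.0 (shut) to 1.0 (fully open); "grasp_force": force on a finger pad.
Only numpy, scipy, OpenCV 4.12 (cv2) and the standard library are available. Lean on these libraries where they do the work, as an engineer would, in place of code of your own. Each camera call takes 0.05 s, during which the arm holds its last target. There are 200 camera calls.

## Task

Get the dough sheeter ready for its next pass: with a fingertip, push the gap lever round until its red pointer stands over the green marker clip on the scale, and push the raised finger guard fully down to its stop. Only push, gently: grip nothing, and leave the clip and the things on the bench where they are.

Things in the scene. Friction and masses are not known exactly. Their poses are not given: they have to be found in the camera images.
- sheeter: Bench-top dough sheeter, fixed; white side housings 200 mm high, steel feed tables 95 mm above the bench before and behind the rolls; 600 mm long (x), 415 wide (y). Origin: on the bench under the middle of the rolls. x along the dough's path, roughly away from the robot, z up. Lever side at -y, motor housing at +y. A bridge 200 mm high covers the rolls, x -38 to +48 mm.
- lever_pivot (a point): The fixed axis of the gap lever, which runs along the sheeter's y: at (-60, -192, 100) mm in the sheeter's frame. Round it sits a grey drum, 36 mm wide in y, whose curved scale (radius 100 mm, black divisions 0.1 rad apart, from -0.6 to 0.6 rad) is on top.
- gap_lever (a joint): Angle of the gap lever, which raises and lowers the upper roll (rad): 0 upright, positive leaning along the sheeter's +x (away from the robot), negative to -x; stops at -0.58 and 0.58. It is stiff: stays where it is left, moves at about 3 N pushed near the knob, does not spring back. It passes the marker clip freely.
- lever_knob (a point): Centre of the lever's black ball knob, 32 mm across, 155 mm from lever_pivot. Below it the lever is a steel rod 12 mm thick, bare from 120 mm (just clear of scale and pointer) to 140 mm from the pivot. There is free space for a finger before and behind rod and knob.
- lever_pointer (a point): Outer end of the lever's red pointer fin (3 mm thick, seen from above), 108 mm from the lever axis and 12 mm further to the sheeter's -y than lever_pivot.
- gap_marker (a joint): Angle of the green marker clip on the scale (rad), counted as for gap_lever. It is stiff and stays where it is unless pushed.
- marker_top (a point): Middle of the green marker clip, 14 mm wide along the scale, sitting on the outer (-y) rim of the scale. When the pointer stands exactly over the clip, lever_pointer coincides with this point.
- guard (a joint): Angle of the finger guard (rad): 0 shut against its stop (it then slopes 30 degrees down from its hinge towards the robot), positive raised, up to 1.3. A stiff hinge: it stays where it is left and moves down at about 2 to 5 N pressed at its edge.
- guard_hinge (a point): Middle of the guard's hinge, which runs along the sheeter's y: at (-45, 0, 188) mm in the sheeter's frame.
- guard_edge (a point): Middle of the guard's free edge, a bar 10 mm thick (with a yellow sleeve, 15 mm thick, 90 mm long) along the sheeter's y, 110 mm from the hinge. The guard is a grid of steel bars 20 mm apart, 244 mm wide. Shut, this point is at (-140, 0, 133) mm in the sheeter's frame, 38 mm above the feed table.
- dredger: Steel flour dredger, 70 mm across, 112 mm high, standing on the bench; origin at the centre of its underside. Leave alone.
- cutter: Steel ring cutter, 80 mm across, 45 mm high, standing on the bench; origin at the centre of its underside. Leave alone.
- tart: White-topped tart with a red berry on a gold board 90 mm square, about 67 mm high; origin at the centre of its underside. Leave alone.
- palette_knife: Palette knife with a dark wooden handle, 240 mm long, lying on the bench; origin on the bench under its middle. Leave alone.

How it is judged:
By the outcome, as a careful person would: the job done as asked, in the order asked, and still so for the second after the job is handed in, with the robot touching nothing.
It also fails if it takes over 51 s, if anything falls off the work surface, if the arm or the gripper's body presses on something with over 40 N, if the wrist force passes 120 N, or if a joint passes its speed limit or range.

## Working session

There is one attempt and no reset: what is moved stays moved. The work goes in short steps, Python scripts to look and compute and a tool call to move; the robot and the scene stay as the last step left them, time stands still between calls to the robot, and variables do not carry over. Pictures are saved under pics/ and viewed, at most 10 in all, crops included, and the job is handed in when it is done.

Besides the shell and the picture viewer there is one more tool, called after "Emit:" as a command line: name --argument value ..., lists and objects as JSON in quotes. send_rows: Moves the arm, as the interface text tells. Its arguments: {"type":"object","properties":{"offset":{"type":"array"},"angular":{"type":"array"},"gripper":{"type":"array"}},"required":["offset","angular","gripper"]}

```bash
mkdir -p pics; ls
python3 - <<'E'
from rig import sense,cams
import cv2,numpy as np
s=sense();print(s['time'],s['eef_pos'],s['tool_rot'],s['width'])
for n in("scene","top"):
    i=cams.capture(n);cv2.imwrite(f"pics/{n}0.png",i[:,:,::-1])
    c=cams.camera_info(n);print(n,c)
print(cams.camera_info("wrist"))
E
```

```text
pics
0.0 [ 0.28166813 -0.55752835  0.30196836] [[ 8.92558069e-01  4.50932034e-01 -6.27603406e-04]
 [ 4.50932470e-01 -8.92557224e-01  1.22873838e-03]
 [-6.09445667e-06 -1.37972711e-03 -9.99999048e-01]] 0.9993593422013608
scene {'camera_matrix': array([[380.67861559,   0.        , 279.3291517 ],
       [  0.        , 380.67861559, 211.25365606],
       [  0.        ,   0.        ,   1.        ]]), 'extrinsics': array([[-0.67155412,  0.74088107, -0.01050213,  0.36181834],
       [-0.54500256, -0.48430298,  0.68441423,  0.21750159],
       [ 0.50198334,  0.46534489,  0.72901774, -1.48096563],
       [ 0.        ,  0.        ,  0.        ,  1.        ]])}
top {'camera_matrix': array([[528.76899392,   0.        , 286.74485278],
       [  0.        , 528.76899392, 208.9841234 ],
       [  0.        ,   0.        ,   1.        ]]), 'extrinsics': array([[-0.00427675, -0.99990708, -0.01294395,  0.02627594],
       [ 0.98746114, -0.00626546,  0.1577379 , -0.60069375],
       [-0.15780434, -0.01210704,  0.98739618, -1.56658983],
       [ 0.        ,  0.        ,  0.        ,  1.        ]])}
{'camera_matrix': array([[305.31510255,   0.        , 281.34518221],
       [  0.        , 305.31510255, 211.38717304],
       [  0.        ,   0.        ,   1.        ]]), 'mount': array([[-2.38359134e-04,  9.69695823e-01,  2.44315275e-01,
         6.88136439e-02],
       [ 9.99999500e-01, -6.03494853e-06,  9.99573520e-04,
         1.02830918e-03],
       [ 9.70756698e-04,  2.44315391e-01, -9.69695337e-01,
        -8.27330878e-02],
       [ 0.00000000e+00,  0.00000000e+00,  0.00000000e+00,
         1.00000000e+00]])}
```

View pics/scene0.png

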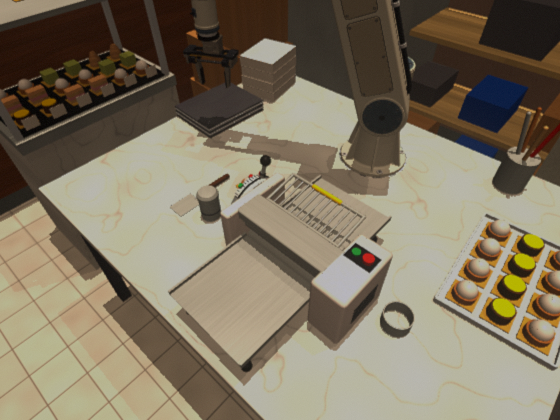

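View pics/top0.png

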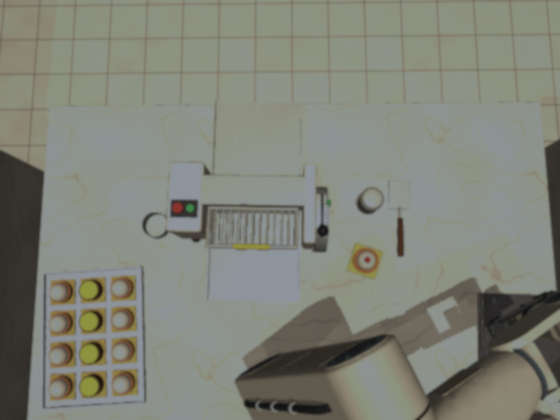

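The scene view shows the lever at about (265,160), the clip near (243,185) and the raised guard's yellow sleeve at (326,193). In the top view the knob is at (323,230), the clip at (328,203) and the sleeve at (251,246). The tart, dredger and knife lie to the right of the sheeter. I'll enlarge both.

```bash
cat > h.py <<'E'
from rig import sense,cams
import cv2,numpy as np
def cam(n,s=None):
    c=cams.camera_info(n);K=c['camera_matrix']
    if n=="wrist":
        T=np.eye(4);T[:3,:3]=s['tool_rot'];T[:3,3]=s['eef_pos'];E=np.linalg.inv(T@c['mount'])
    else:E=c['extrinsics']
    return K,E
def proj(P,C):
    K,E=C;p=np.atleast_2d(P)@E[:3,:3].T+E[:3,3];p=p*[1,-1,-1];p=p@K.T;return p[:,:2]/p[:,2:]
def ray(uv,C):
    K,E=C;d=np.linalg.inv(K)@[uv[0],uv[1],1];R=E[:3,:3];d=R.T@(d*[1,-1,-1]);return -R.T@E[:3,3],d/np.linalg.norm(d)
def onz(uv,z,C):
    o,d=ray(uv,C);return o+d*(z-o[2])/d[2]
def tri(rays):
    A=0;b=0
    for o,d in rays:
        M=np.eye(3)-np.outer(d,d);A=A+M;b=b+M@o
    return np.linalg.solve(A,b)
E
python3 - <<'E'
from h import *
t=cv2.imread("pics/top0.png");s=cv2.imread("pics/scene0.png")
a=cv2.resize(t[155:305,160:340],None,fx=3,fy=3,interpolation=cv2.INTER_CUBIC)
b=cv2.resize(s[140:240,210:310],None,fx=2.5,fy=4.5,interpolation=cv2.INTER_CUBIC)
cv2.imwrite("pics/c0.png",np.hstack([a,b]))
for n,i in(("top",t),("scene",s)):
    h=cv2.cvtColor(i,cv2.COLOR_BGR2HSV)
    for k,lo,hi in(("green",(45,80,40),(85,255,255)),("yellow",(22,150,100),(34,255,255)),("red",(0,170,100),(8,255,255))):
        m=cv2.inRange(h,lo,hi);_,_,st,ce=cv2.connectedComponentsWithStats(m)
        print(n,k,[(st[j].tolist(),ce[j].round(1).tolist()) for j in range(1,len(st)) if st[j,4]>3])
E
```

```text
top green [([327, 200, 3, 4, 10], [328.0, 201.8]), ([186, 204, 9, 9, 67], [189.8, 207.9])]
top yellow [([243, 246, 4, 2, 5], [244.2, 246.2]), ([83, 284, 4, 4, 8], [84.6, 285.4]), ([83, 317, 2, 5, 6], [83.3, 318.7])]
top red [([174, 205, 8, 6, 24], [177.9, 207.5])]
scene green [([238, 183, 5, 5, 16], [240.1, 184.9]), ([351, 247, 11, 10, 84], [355.8, 251.2])]
scene yellow [([312, 184, 30, 19, 113], [326.9, 193.2]), ([523, 234, 21, 15, 221], [533.1, 240.8]), ([514, 253, 21, 17, 259], [524.2, 260.8]), ([504, 274, 22, 18, 292], [514.4, 282.8]), ([492, 298, 24, 20, 338], [503.6, 307.2])]
scene red [([249, 175, 3, 2, 6], [250.0, 175.5]), ([363, 253, 12, 11, 103], [368.3, 257.9])]
```

View pics/c0.png

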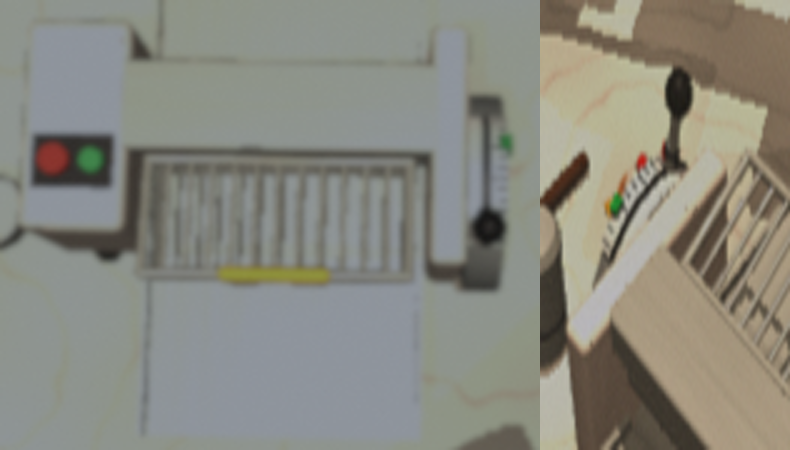

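The crop shows the sheeter nearly square to the world. The knob leans towards the robot and the clip sits on the far side of the scale. Next, a rough pose.

Run:
```python
from h import *
T=cam("top");S=cam("scene")
# correspondences: sheeter xy, z, px ; fit yaw + t
obs=[((-.300,None),.095,(208.3,300)),((-.300,None),.095,(300,301)),((-.038,None),.2,(202.7,205)),((-.038,None),.2,(304,205.7))]
for o in obs: print(o[0],onz(o[2],o[1],T).round(4))
k=tri([ray((322.3,231),T),ray((265.5,160.5),S)]);print("knob",k)
print("clip",tri([ray((328,202),T),ray((240.1,184.9),S)]))
print("sleeve",tri([ray((251.3,246.3),T),ray((326.5,193.2),S)]))
print("housing R",onz((315,164.3),.2,T),onz((314,242.3),.2,T))
print("tart",onz((367,260),.05,T),"dredger",onz((371,198),.11,T))
```

```text
(-0.3, None) [0.3284 0.2503 0.095 ]
(-0.3, None) [ 0.3245 -0.0145  0.095 ]
(-0.038, None) [0.5892 0.2541 0.2   ]
(-0.038, None) [ 0.5854 -0.0265  0.2   ]
knob [ 0.51002777 -0.07420178  0.24608045]
clip [ 0.59618575 -0.09379861  0.19961325]
sleeve [0.47297828 0.1170286  0.21321094]
housing R [ 0.70259793 -0.05836932  0.2       ] [ 0.4838486  -0.05285983  0.2       ]
tart [ 0.44412661 -0.21680936  0.05      ] dredger [ 0.62199864 -0.22535126  0.11      ]
```

Emit:
send_rows --offset '[[120,-115,-30],[240,-230,-30],[372,-352,-30],[372,-352,-30],[372,-352,-30],[372,-352,-30],[372,-352,-30],[372,-352,-30],[372,-352,-30],[372,-352,-30]]' --angular '[[0,0,0.12],[0,0,0.24],[0,0,0.487],[0,0,0.487],[0,0,0.487],[0,0,0.487],[0,0,0.487],[0,0,0.487],[0,0,0.487],[0,0,0.487]]' --gripper '[255,255,255,255,255,255,255,255,255,255]'

```text
time: 0.93
eef_pos: [0.4217, -0.1665, 0.3283]
tool_rot: [[1.0, -0.019, 0.0], [-0.019, -1.0, -0.0], [0.0, 0.0, -1.0]]
ft_force: [0.6, 0.5, -0.1]
width: 0.295
grasp_force: 0.0
```

Emit:
send_rows --offset '[[30,-80,5],[30,-80,5],[30,-80,5],[30,-80,5],[30,-80,5]]' --angular '[[0,0,0],[0,0,0],[0,0,0],[0,0,0],[0,0,0]]' --gripper '[255,255,255,255,255]'

```text
time: 1.35
eef_pos: [0.4531, -0.089, 0.323]
tool_rot: [[1.0, -0.018, -0.001], [-0.018, -1.0, -0.0], [-0.001, 0.0, -1.0]]
ft_force: [0.3, -0.7, -0.5]
width: 0.006
grasp_force: 0.0
```

Run:
```python
from h import *
s=sense();print(s['eef_pos'],s['width'])
i=cams.capture("wrist")[:,:,::-1];cv2.imwrite("pics/w1.png",i)
P=lambda x,y,z:print((x,y,z),proj([x,y,z],cam("wrist",s)))
P(.51,-.074,.246);P(.596,-.094,.2);P(.562,-.076,.1)
```

```text
[ 0.45305352 -0.08897975  0.32301865] 0.005876717393087671
(0.51, -0.074, 0.246) [[249.40042499 159.24655565]]
(0.596, -0.094, 0.2) [[284.61972376   6.01658301]]
(0.562, -0.076, 0.1) [[264.91296047  90.79083411]]
```

View pics/w1.png

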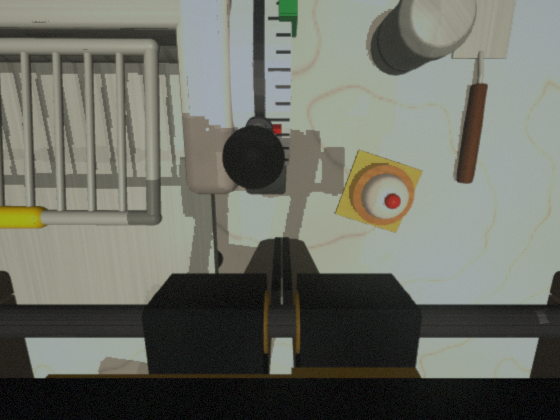

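The wrist view shows the knob at (253,156), the red pointer tip at (277,130), the clip at (288,10) and the shut fingertip at (283,240). The finger is about 13 mm too far to -y, so I'll line it up and push.

Emit:
send_rows --offset '[[10,-14,0],[20,-14,0],[28,-14,0],[34,-14,0],[40,-14,0],[46,-14,0],[52,-14,0],[58,-14,0],[64,-14,0],[70,-14,0]]' --angular '[[0,0,0],[0,0,0],[0,0,0],[0,0,0],[0,0,0],[0,0,0],[0,0,0],[0,0,0],[0,0,0],[0,0,0]]' --gripper '[255,255,255,255,255,255,255,255,255,255]'

```text
time: 2.23
eef_pos: [0.5242, -0.0764, 0.3232]
tool_rot: [[1.0, -0.019, 0.0], [-0.019, -1.0, 0.0], [0.0, -0.0, -1.0]]
ft_force: [-2.3, 0.3, 1.6]
width: 0.005
grasp_force: 1.5
```

Emit:
send_rows --offset '[[6,0,0],[12,0,0],[18,0,0],[24,0,0],[30,0,0],[36,0,0],[42,0,0],[46,0,0],[48,0,0],[48,0,0]]' --angular '[[0,0,0],[0,0,0],[0,0,0],[0,0,0],[0,0,0],[0,0,0],[0,0,0],[0,0,0],[0,0,0],[0,0,0]]' --gripper '[255,255,255,255,255,255,255,255,255,255]'

```text
time: 3.07
eef_pos: [0.572, -0.0773, 0.323]
tool_rot: [[1.0, -0.019, 0.0], [-0.019, -1.0, 0.0], [0.0, -0.0, -1.0]]
ft_force: [-0.3, 0.2, -0.5]
width: 0.007
grasp_force: 0.2
```

```bash
cat >> h.py <<'E'
def blobs(n,s):
    i=cams.capture(n)[:,:,::-1].copy();h=cv2.cvtColor(i,cv2.COLOR_BGR2HSV);r={}
    for k,lo,hi in(("green",(45,100,40),(85,255,255)),("red",(0,170,90),(6,255,255)),("yellow",(22,150,100),(34,255,255))):
        _,_,st,ce=cv2.connectedComponentsWithStats(cv2.inRange(h,lo,hi));r[k]=[(st[j].tolist(),ce[j].round(1).tolist()) for j in range(1,len(st)) if st[j,4]>8]
    return i,r
E
python3 - <<'E'
from h import *
s=sense();print(s['eef_pos'],s['ft_force'])
i,r=blobs("wrist",s);print(r);cv2.imwrite("pics/w2.png",i)
E
```

```text
[ 0.57197148 -0.07729028  0.32298377] [-0.31183834  0.17774821 -0.50927076]
{'green': [([300, 192, 15, 20, 174], [309.2, 199.0])], 'red': [], 'yellow': [([351, 239, 39, 35, 256], [365.3, 251.7]), ([390, 246, 29, 24, 110], [406.2, 256.4]), ([31, 361, 61, 17, 765], [59.1, 368.0])]}
```

View pics/w2.png

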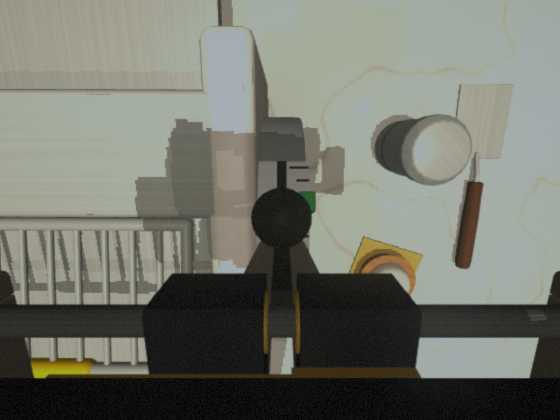

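The knob is at (282,217) and hides the pointer. The clip at (308,200) is still ahead. I'll back off sideways for a clear view.

Emit:
send_rows --offset '[[-20,0,0],[-45,20,0],[-45,50,0],[-45,50,0],[-45,50,0]]' --angular '[[0,0,0],[0,0,0],[0,0,0],[0,0,0],[0,0,0]]' --gripper '[255,255,255,255,255]'

```text
time: 3.53
eef_pos: [0.5258, -0.1274, 0.3239]
tool_rot: [[1.0, -0.021, 0.002], [-0.021, -1.0, -0.0], [0.002, 0.0, -1.0]]
ft_force: [0.8, 0.1, -0.1]
width: 0.005
grasp_force: 0.0
```

Run:
```python
from h import *
s=sense();print(s['eef_pos'],s['ft_force'])
i,r=blobs("wrist",s);print(r);cv2.imwrite("pics/w3.png",i)
cv2.imwrite("pics/w3c.png",cv2.resize(i[60:260,130:330],None,fx=3,fy=3,interpolation=cv2.INTER_CUBIC))
```

```text
[ 0.52580963 -0.12735363  0.3239208 ] [ 0.79952549  0.11916323 -0.12903932]
{'green': [([222, 124, 20, 28, 436], [231.8, 135.6])], 'red': [([215, 145, 8, 5, 38], [218.5, 147.1]), ([351, 254, 13, 13, 126], [356.7, 260.0])], 'yellow': [([316, 234, 6, 8, 14], [318.7, 238.3]), ([311, 242, 17, 27, 194], [317.5, 256.4])]}
```

View pics/w3c.png

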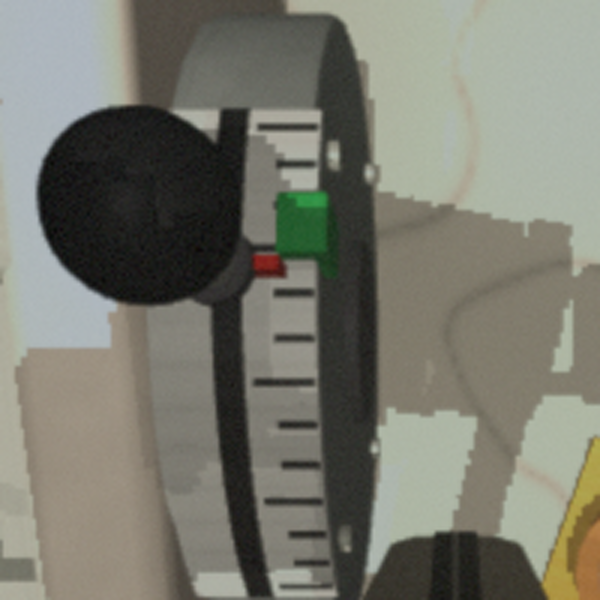

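The crop shows the pointer tip at crop (268,262) and the clip at crop (302,220). The clip is a little further along, roughly 0.1 rad. I'll fit the pivot to the scale ticks and read off both angles.

```bash
cat > a.py <<'E'
from h import *
from scipy.optimize import least_squares
s=sense();C=cam("wrist",s)
tk={.6:127,.5:163,.2:292,.1:338,0:382,-.1:425,-.2:464,-.3:500}
a=np.array(list(tk));v=60+np.array(list(tk.values()))/3;y=-.088
def P(a,r,px,pz):a=np.atleast_1d(a);return np.c_[px+r*np.sin(a),0*a+y,pz+r*np.cos(a)]
f=least_squares(lambda p:proj(P(a,.1,*p),C)[:,1]-v,[.562,.1]);px,pz=f.x;print(f.x,f.fun.round(2))
f1=least_squares(lambda p:proj(P(a,.1,p[0],.1),C)[:,1]-v,[.562]);print(f1.x,f1.fun.round(2))
for n,c in(("ptr",262),("clip lo",192),("clip mid",219),("clip hi",245)):
  print(n,[least_squares(lambda t:proj(P(t,.108,*p),C)[:,1]-(60+c/3),[.2]).x.round(3) for p in(f.x,(f1.x[0],.1))])
E
python3 a.py
```

```text
[0.56129925 0.10115044] [-0.15  0.28  0.11 -0.21 -0.1  -0.24  0.07  0.24]
[0.56117182] [ 0.21  0.58  0.18 -0.22 -0.19 -0.41 -0.17 -0.05]
ptr [array([0.25]), array([0.251])]
clip lo [array([0.393]), array([0.395])]
clip mid [array([0.337]), array([0.339])]
clip hi [array([0.284]), array([0.285])]
```

Emit:
send_rows --offset '[[0,-30,0],[10,-50,0],[30,-50,0],[42,-50,0],[46,-50,0],[50,-50,0],[54,-50,0],[57,-50,0],[58,-50,0],[58,-50,0]]' --angular '[[0,0,0],[0,0,0],[0,0,0],[0,0,0],[0,0,0],[0,0,0],[0,0,0],[0,0,0],[0,0,0],[0,0,0]]' --gripper '[255,255,255,255,255,255,255,255,255,255]'

```text
time: 4.42
eef_pos: [0.5843, -0.0779, 0.323]
tool_rot: [[1.0, -0.02, -0.001], [-0.02, -1.0, -0.0], [-0.001, 0.0, -1.0]]
ft_force: [-1.1, 0.4, -1.2]
width: 0.005
grasp_force: 0.8
```

Emit:
send_rows --offset '[[0,0,0],[-20,0,0],[-55,20,0],[-55,50,0],[-55,50,0],[-55,50,0]]' --angular '[[0,0,0],[0,0,0],[0,0,0],[0,0,0],[0,0,0],[0,0,0]]' --gripper '[255,255,255,255,255,255]'

```text
time: 4.92
eef_pos: [0.5289, -0.1276, 0.3241]
tool_rot: [[1.0, -0.022, 0.003], [-0.022, -1.0, -0.001], [0.003, 0.0, -1.0]]
ft_force: [0.3, -0.1, -0.2]
width: 0.002
grasp_force: 0.0
```

Run:
```python
from h import *
s=sense();print(s['eef_pos'],s['ft_force'])
i,r=blobs("wrist",s);print(r);cv2.imwrite("pics/w4.png",i)
cv2.imwrite("pics/w4c.png",cv2.resize(i[70:220,160:290],None,fx=4,fy=4,interpolation=cv2.INTER_CUBIC))
```

```text
[ 0.52885366 -0.12763862  0.3241159 ] [ 0.34268324 -0.149036   -0.24930627]
{'green': [([222, 129, 21, 28, 411], [232.3, 140.5])], 'red': [([215, 136, 8, 5, 33], [218.5, 137.7]), ([350, 257, 13, 12, 122], [356.3, 262.5])], 'yellow': [([311, 240, 19, 33, 201], [317.7, 257.2])]}
```

View pics/w4c.png

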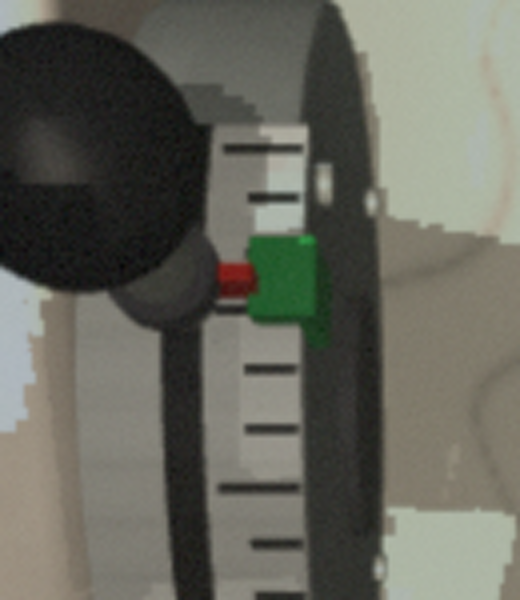

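The pointer (crop rows 263–297, middle 280) stands at the middle of the clip (rows 236–322, middle 279), so the lever is set. Next I go up and over to the guard's sleeve.

Emit:
send_rows --offset '[[-20,0,-30],[-45,-40,-36],[-62,-80,-36],[-62,-120,-36],[-62,-160,-36],[-62,-200,-36],[-62,-230,-36],[-62,-244,-36],[-62,-244,-36],[-62,-244,-36]]' --angular '[[0,0,0],[0,0,0],[0,0,0],[0,0,0],[0,0,0],[0,0,0],[0,0,0],[0,0,0],[0,0,0],[0,0,0]]' --gripper '[255,255,255,255,255,255,255,255,255,255]'

```text
time: 5.8
eef_pos: [0.4714, 0.1199, 0.3593]
tool_rot: [[1.0, -0.016, 0.0], [-0.016, -1.0, 0.0], [0.0, -0.0, -1.0]]
ft_force: [-0.3, -1.0, -0.3]
width: 0.005
grasp_force: 0.0
```

Run:
```python
from h import *
s=sense();print(s['eef_pos'],s['ft_force'])
i,r=blobs("wrist",s);print(r['yellow']);cv2.imwrite("pics/w5.png",i)
print(proj([.473,.117,.22],cam("wrist",s)))
```

```text
[0.47137677 0.1199347  0.35934031] [-0.34737958 -0.99087613 -0.31931514]
[([537, 174, 17, 11, 50], [547.4, 178.7]), ([472, 204, 56, 30, 330], [492.5, 218.1]), ([220, 214, 130, 18, 2173], [284.7, 222.5]), ([14, 234, 32, 46, 385], [33.7, 258.2]), ([0, 236, 7, 4, 14], [2.4, 237.1]), ([33, 291, 20, 14, 123], [44.7, 295.3]), ([13, 292, 7, 6, 26], [16.5, 294.3]), ([27, 343, 14, 10, 60], [31.2, 346.5]), ([51, 342, 23, 33, 200], [64.1, 355.8])]
[[284.55485983 226.15406039]]
```

View pics/w5.png

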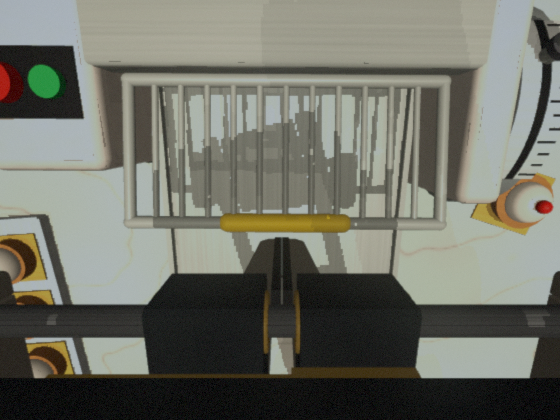

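The sleeve spans columns 220–350 at row 222, with the fingertip just above it and in line with its middle. Now pressing down along its arc.

Emit:
send_rows --offset '[[2,0,20],[2,0,40],[1,0,48],[1,0,54],[1,0,60],[1,0,66],[1,0,72],[2,0,78],[2,0,84],[3,0,90]]' --angular '[[0,0,0],[0,0,0],[0,0,0],[0,0,0],[0,0,0],[0,0,0],[0,0,0],[0,0,0],[0,0,0],[0,0,0]]' --gripper '[255,255,255,255,255,255,255,255,255,255]'

```text
time: 6.68
eef_pos: [0.4743, 0.1186, 0.2689]
tool_rot: [[1.0, -0.019, 0.0], [-0.019, -1.0, 0.0], [0.0, -0.0, -1.0]]
ft_force: [-2.7, 0.3, 2.2]
width: 0.006
grasp_force: 1.3
```

Emit:
send_rows --offset '[[1,0,5],[2,0,10],[3,0,15],[4,0,20],[5,0,25],[6,0,29],[7,0,33],[8,0,36],[8,0,38],[8,0,38]]' --angular '[[0,0,0],[0,0,0],[0,0,0],[0,0,0],[0,0,0],[0,0,0],[0,0,0],[0,0,0],[0,0,0],[0,0,0]]' --gripper '[255,255,255,255,255,255,255,255,255,255]'

```text
time: 7.52
eef_pos: [0.4826, 0.1185, 0.2311]
tool_rot: [[1.0, -0.019, 0.0], [-0.019, -1.0, 0.0], [0.0, -0.0, -1.0]]
ft_force: [0.8, 1.0, 1.1]
width: 0.008
grasp_force: 0.6
```

Not at the stop yet. I'll go down in small steps until the force rises.

Emit:
send_rows --offset '[[0.5,0,1],[1,0,2],[1,0,3],[1,0,3]]' --angular '[[0,0,0],[0,0,0],[0,0,0],[0,0,0]]' --gripper '[255,255,255,255]'

```text
time: 7.85
eef_pos: [0.4836, 0.1185, 0.2288]
tool_rot: [[1.0, -0.019, 0.001], [-0.019, -1.0, 0.0], [0.001, -0.0, -1.0]]
ft_force: [0.7, -1.1, 8.1]
width: 0.001
grasp_force: 3.8
```

Emit:
send_rows --offset '[[0,0,0.7],[0,0,1],[0,0,1]]' --angular '[[0,0,0],[0,0,0],[0,0,0]]' --gripper '[255,255,255]'

```text
time: 8.1
eef_pos: [0.4836, 0.1185, 0.2286]
tool_rot: [[1.0, -0.019, 0.001], [-0.019, -1.0, 0.0], [0.001, -0.0, -1.0]]
ft_force: [-2.5, -0.7, 18.2]
width: 0.001
grasp_force: 8.7
```

Hard stop: the force rose to 18 N with no further travel, at the predicted height. I'll lift off and check.

Emit:
send_rows --offset '[[0,0,-15],[-10,0,-50],[-30,0,-90],[-40,0,-130],[-40,0,-130],[-40,0,-130],[-40,0,-130]]' --angular '[[0,0,0],[0,0,0],[0,0,0],[0,0,0],[0,0,0],[0,0,0],[0,0,0]]' --gripper '[255,255,255,255,255,255,255]'

```text
time: 8.68
eef_pos: [0.4427, 0.1191, 0.3565]
tool_rot: [[1.0, -0.019, -0.001], [-0.019, -1.0, -0.0], [-0.001, 0.0, -1.0]]
ft_force: [-0.2, -0.3, 0.1]
width: 0.01
grasp_force: 0.0
```

Run:
```python
from h import *
s=sense();print(s['eef_pos'],s['ft_force'])
i,r=blobs("wrist",s);print([b for b in r['yellow'] if b[0][4]>500]);j,_=blobs("scene",s)
print(proj([.485,.117,.14],cam("wrist",s)))
cv2.imwrite("pics/f.png",np.hstack([cv2.resize(i,(380,285)),cv2.resize(j[135:255,205:405],(420,285),interpolation=cv2.INTER_CUBIC)]))
```

```text
[0.44273513 0.11907471 0.35647493] [-0.1544189  -0.25769353  0.07823508]
[([232, 155, 102, 14, 1343], [282.5, 161.7])]
[[282.14557929 162.72071512]]
```

View pics/f.png

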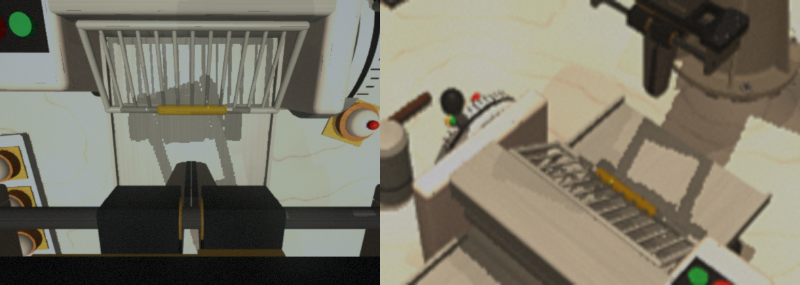

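The guard is down: its sleeve is at (282,162) against (282,163) predicted for shut. The lever still stands at the clip, and the arm touches nothing.

```bash
python3 -c "
from rig import job;print(job.finish_job())"
```

```text
the job is handed in; nothing more can be done
None
```

The job is handed in at about 9 s: the gap lever's red pointer stands over the green clip to within about 1 mm, the finger guard is down on its stop (18 N at most as it bottomed out), and only the lever and guard were touched.

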